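# Square a reference tile into the corner of a sample stage with a pen

## Task

The white ceramic reference tile on the black sample stage must be registered in the square corner formed by the two metal fences. Fingers must never touch the tile, so pick up the blue pen and nudge with it: gently but fully press the tile first against the long fence, then along that fence against the short one, until it lies flat, square and touching both. Then lay the pen on the worktop clear of the stage and let go; do not press hard enough to chip the tile, and leave the other things where they are.

Things in the scene. Friction and masses are not known exactly. Their poses are not given: they have to be found in the camera images.
- stage: fixed black sample stage, a rectangular plate 150 (its x) x 180 (its y) x 10 mm high, standing on the worktop; origin at the centre of its underside, z up. Its flat top is 10 mm above the worktop. Two fences stand on it, along its +x edge and its +y edge. Its position and yaw change from start to start (yaw within about 0.3 rad)
- corner (a point): the inner corner of the two fences, on the stage's top surface, at x +60, y +70, z +10 mm in the stage's frame, with the same axes as the stage: the long fence's inner face is the plane x = 0 and the short fence's inner face is the plane y = 0 of this frame; the tile lies at negative x and negative y
- long_fence: fixed metal bar on the stage along the +x edge (the side away from the robot), 12 mm wide, 165 mm long (along the stage's y), 10 mm high; origin at the centre of its underside; its inner face looks to the stage's -x. A turned tile meets a fence with one corner first, which feels like a stop; pressed on with 4 to 8 N towards its lagging end it turns flush
- short_fence: fixed metal bar on the stage along the +y edge (left as seen from the robot), 12 mm wide, 100 mm long (along the stage's x, ending 8 mm short of the long fence), 10 mm high; origin at the centre of its underside; its inner face looks to the stage's -y
- tile: loose white ceramic tile, 60 (its x) x 80 (its y) x 8 mm, 0.08 to 0.17 kg; origin at the centre of its underside. Starts 19 to 36 mm short of home each way, turned up to 0.3 rad. Home: 80 mm side on the long fence, 60 mm side on the short one, origin at (-30, -40, 0) mm from corner, axes as the stage. Slides at about 1 N; over 25 N on a fence chips it
- pen: blue ball pen lying on the worktop to the right of the stage, 139 mm long (along its y), 10 mm wide, 9 mm high, 12 g; origin at the centre of its underside; it is stiff and can push with either end (the ends lie 69 mm from the origin) or with its side. Its collision shape is the full 10 x 139 x 9 mm bar, the pointed end too
- near_vial: bystander: empty vial with a teal cap standing to the left of the stage, 27 mm wide, 60 mm high; origin under its centre
- near_marker: bystander: white and black felt marker, 128 mm long, 15 mm thick, lying right of the stage, farther from the robot than the pen; origin at its underside
- near_cap: bystander: teal vial cap, 23 mm wide, 12 mm high, behind and to the right of the stage; origin under its centre
- dish: bystander: white square weighing dish, 74 x 74 x 16 mm, to the right of the pen; origin under its centre

How it is judged:
On the way, in this order (a step that is already met when the one before it is completed fails the run):
1. the pen presses the tile against the long fence (at least 1.5 N, tile within 0.06 rad of square) (contact force between tile and long_fence above 1.5 N and contact force between pen and tile above 1 N and angle between the x axis of tile and the x axis of corner, either way round below 0.06 rad), for 0.02 s.
2. the pen presses the tile against the short fence (at least 1.5 N) (contact force between tile and short_fence above 1.5 N and contact force between pen and tile above 1 N), for 0.02 s.
At the end, for the whole second after the job is handed in: The tile lies flat on the stage with its long side within 1.5 mm of the long fence and its short side within 1.5 mm of the short fence, square to them within 1.5 degrees and at rest; the pen lies at rest on the worktop, touching neither stage nor tile (x of tile in the frame of corner between -0.0315 and -0.027 m and y of tile in the frame of corner between -0.0415 and -0.037 m and z of tile in the frame of corner below 0.002 m and angle between the x axis of tile and the x axis of corner, either way round below 0.026 rad and angle between tile's own z axis and vertical below 0.03 rad and linear speed of each of tile, pen below 0.01 m/s and height (world z) of pen below 0.012 m and contact force between pen and stage below 0.02 N and contact force between pen and tile below 0.02 N).
It fails at once if the robot itself (fingers or arm) touches the tile (contact force between any of the fingers, the arm and tile above 0.2 N).
It fails at once if the tile is pressed against a fence with more than 25 N (contact force between tile and long_fence above 25 N or contact force between tile and short_fence above 25 N).
It fails at once if a bystander (vial, marker, cap or dish) is moved by more than 20 mm (distance of any of near_vial, near_marker, near_cap, dish from where it was at the start of the episode above 0.02 m).
It also fails if it takes over 72 s, if anything falls off the work surface, if the arm or the gripper's body presses on something with over 40 N, if the wrist force passes 120 N, or if a joint passes its speed limit or range.

## Robot

A 6-joint arm with a two-finger parallel gripper is mounted at the origin on a cart in front of the work surface, level with it; the furniture and walls round the work are solid. World frame = base frame: x ahead of the robot, y to its left, z up, the work surface at z = 0. Lengths are in m, angles in rad, forces in N, time in s.
With the tool pointing down it reaches from about 0.35 to 0.875 m from the base axis. Payload 4.2 kg.
Tool frame: the origin (TCP) lies between the finger pads; the fingertips stand ctrl.tip_reach ahead of it and the grasp point (between the pads) lies 6 mm ahead of it (ctrl.tip_reach is the distance from the TCP to the fingertips, in m); z points along the fingers, y is the direction in which the jaws open and shut (so a half turn about z gives the same grasp; the last joint's range is limited). The gripper opens to 85 mm and grips with 20 to 120 N. Pads are 22 mm wide; open, the fingers measure 114 mm over their backs; the gripper's body (76 mm by 85 mm) begins 54 mm behind the grasp point. The pads swing forward as they close: fully open they stand 13 mm farther back than shut.
Start: joints at [-0.91, 0.385, 0.008, 0, -1.194, -0.259], TCP at [0.244, -0.575, 0.256] pointing down, gripper open.
Joint ranges: [-3.14, 3.14], [-1.21, 2.06], [-1.07, 1.41], [-3.16, 2.05], [-2.99, -0.16], [-3.1, 3.1]. Speed limits (rad/s): [2.79, 2.79, 3.14, 3.14, 3.14, 3.14].

## Interface

Orientations are given as a unit quaternion [w, x, y, z].
In Python, from station import status, camera, calibration, sign_off, look_for, silhouettes, ctrl gives the robot as it stands.
- The arm moves only by the tool step_arm, never from a script. Its argument "rows" is one flat list of numbers, 5 for each row, row after row: the shift along the tool's x, y, z in cm, then the turn about the tool's z in rad, then the closure in counts, from 0 (fully open) to 255 (shut). In form: [tx, ty, tz, yaw, claw, tx, ty, tz, yaw, claw, ...]. A call has 1 to 10 rows; each row is the pose to reach, as a shift and turn from the pose commanded when the call began, along the tool's axes at that moment; what a row does not reach only later rows make up. A row lasts 1/8 s, in which the tool goes at most 62.5 mm and 10.7 degrees, less where a joint would pass 70% of its speed; a pose out of reach is approached as far as the arm can. A call with a gripper value outside its range is refused whole. The fingers move at their own pace and stop on an object; "force" is the grip in N (left out, the last holds). Time passes only in rows, so rows that repeat a pose let the fingers close. It gives the time, the measured TCP pose, the force and the opening at its end, in the units of the state.
- status.get_obs(): the state, without advancing time (a new reading comes with each control period).
- camera(name): name is "scene" or "top" or "wrist"; returns the picture (400x640x3 uint8, red, green, blue); there is no depth.
- calibration(name): a dict with "fx", "fy", "cx", "cy" (pixels), "k1" (the pictures are not rectified: a ray, as slopes to the right and down, at radius r is drawn at 1 + k1 r^2 times it, then the intrinsics apply), "R" (3x3) and "t" (3): a world point X has camera coordinates R X + t; the wrist camera has in their place "mount" (4x4, takes a point from camera to tool coordinates, whose origin is the TCP and whose axes are the flange's). Camera axes: x right, y down, z forward; pixel columns grow to the right and rows downward; lengths in m; the calibration is good to about 2 mm. A picture is of the moment at which its call begins: read the wrist's pose just before it. calibration takes no time and is no camera call.
- sign_off(): hands the job in, once; it reports no verdict.
Trained networks look in the newest picture that a camera, given by its name, has taken for a name from the list of things; names that differ only in an ending like _2 or _b are one class to them, and where a whole thing is asked for, a point or a joint stands for the part that bears it (a point fixed in the world has none). Each returns a list of dicts, best first, with "confidence" (0 to 1); they miss things now and then, are a little off and sometimes report something else, mostly with a low value. They report only what shows in the picture. A call takes as long as a camera call.
- look_for(label, camera): "point" ([column, row] in pixels, amid what is visible of it).
- silhouettes(label, camera): "region" (400x640 bool, what is visible of it) and "point" ([column, row] in pixels, amid what is visible of it).
The state is a dict: "clock": time; "q": joint angles; "joint_vel": joint speeds; "effort": joint torques, N m; "eef_pos": TCP position; "eef_rot": TCP orientation; "ft_force": force on the tool from outside, world axes, zero at the start; "moment": the same for the moment, N m; "width": finger opening in m.
Only numpy, scipy, OpenCV 4.12 (cv2) and the standard library are available. Lean on these libraries where they do the work, as an engineer would, in place of code of your own. Each camera call takes 0.05 s, during which the arm holds its last target.

## Working session

There is one attempt and no reset: what is moved stays moved. The work goes in short steps, Python scripts to look and compute and a tool call to move; the robot and the scene stay as the last step left them, time stands still between calls to the robot, and variables do not carry over. Pictures are saved under pics/ and viewed, and the job is handed in when it is done.

Besides the shell and the picture viewer there is one more tool, called after "Emit:" as name(argument=value, ...) on one line, values as JSON. step_arm: Moves the arm, as the interface text tells. Its arguments: {"type":"object","properties":{"rows":{"type":"array","items":{"type":"number"}},"force":{"type":"number"}},"required":["rows"]}

```bash
ls; mkdir -p pics
python3 - <<'E'
from station import *
import cv2,numpy as np
print(status.get_obs()); print(ctrl.tip_reach)
for c in ("scene","top","wrist"):
    im=camera(c); cv2.imwrite(f"pics/{c}0.png",im[:,:,::-1]); print(c,calibration(c))
E
```

```text
pics
{'clock': 0.0, 'q': array([-9.10423073e-01,  3.85553145e-01,  6.60523372e-03, -5.37549284e-04,
       -1.19400652e+00, -2.58615890e-01]), 'joint_vel': array([-0.00043797, -0.00117685,  0.00072372, -0.00087341,  0.00167986,
       -0.00111722]), 'effort': array([ 9.16740973e-04, -3.92284155e+01,  1.88398057e+01,  4.18612316e+00,
       -4.66149111e-03,  9.91766370e-06]), 'eef_pos': array([ 0.24421875, -0.57471792,  0.25520981]), 'eef_rot': array([-2.54652611e-04, -1.99433130e-01,  9.79910812e-01,  1.07792071e-03]), 'ft_force': array([-0.05117646, -0.87628693,  0.56446648]), 'moment': array([0.03436781, 0.03091271, 0.01304696]), 'width': 0.08530737304052116}
0.025
scene {'fx': 430.1678981889401, 'fy': 430.1678981889401, 'cx': 315.4434838007204, 'cy': 197.1125079743498, 'k1': -0.04063482775469704, 'R': array([[-0.63514299, -0.77210544,  0.02113232],
       [-0.40659382,  0.31095655, -0.85906198],
       [ 0.6567152 , -0.55421947, -0.51143517]]), 't': array([0.30283021, 0.29923209, 0.6889366 ])}
top {'fx': 389.4011487334339, 'fy': 389.4011487334339, 'cx': 319.5228937664643, 'cy': 203.7920868344617, 'k1': -0.05629081217508028, 'R': array([[-7.69012344e-04, -9.99997922e-01, -1.88784534e-03],
       [-9.98465080e-01,  8.72378888e-04, -5.53780025e-02],
       [ 5.53795344e-02,  1.84236128e-03, -9.98463676e-01]]), 't': array([-0.06622905,  0.59904556,  1.15476239])}
wrist {'fx': 337.0189952708448, 'fy': 337.0189952708448, 'cx': 316.9246488003809, 'cy': 196.01326151484295, 'k1': -0.03124612505005531, 'mount': array([[-1.01903346e-03, -9.46464546e-01, -3.22806171e-01,
         8.34083458e-02],
       [ 9.99999478e-01, -9.39920098e-04, -4.00958497e-04,
        -1.50495961e-03],
       [ 7.60809944e-05, -3.22806411e-01,  9.46465010e-01,
        -1.18264081e-01],
       [ 0.00000000e+00,  0.00000000e+00,  0.00000000e+00,
         1.00000000e+00]])}
```

View pics/top0.png

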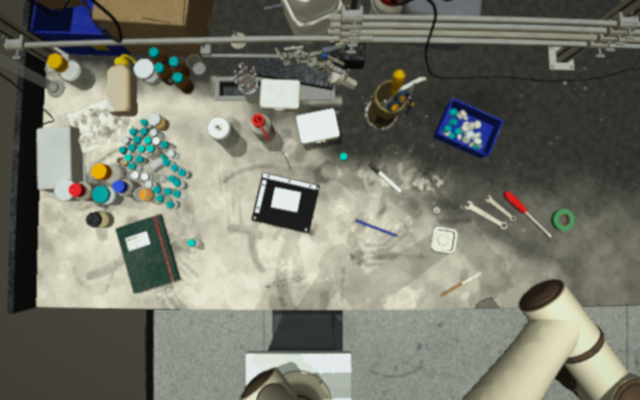

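View pics/scene0.png

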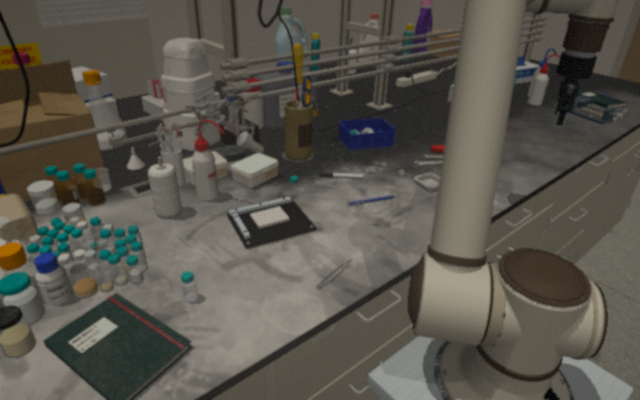

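```bash
cat > h.py <<'E'
from station import *
import cv2,numpy as np
from scipy.spatial.transform import Rotation as Ro
def tool():
    s=status.get_obs(); q=s['eef_rot']; T=np.eye(4); T[:3,:3]=Ro.from_quat([q[1],q[2],q[3],q[0]]).as_matrix(); T[:3,3]=s['eef_pos']; return T
def cam(name,T=None):
    c=calibration(name)
    if name=='wrist':
        M=(tool() if T is None else T)@c['mount']; Mi=np.linalg.inv(M); R,t=Mi[:3,:3],Mi[:3,3]
    else: R,t=c['R'],c['t']
    K=np.array([[c['fx'],0,c['cx']],[0,c['fy'],c['cy']],[0,0,1]]); d=np.array([c['k1'],0,0,0.])
    return R,t,K,d
def back(uv,z,C):
    R,t,K,d=C
    n=cv2.undistortPoints(np.array(uv,float).reshape(-1,1,2),K,d).reshape(-1,2)
    r=np.c_[n,np.ones(len(n))]@R; o=-R.T@t
    return o+r*((z-o[2])/r[:,2])[:,None]
def proj(X,C):
    R,t,K,d=C
    return cv2.projectPoints(np.array(X,float).reshape(-1,3),cv2.Rodrigues(R)[0],t,K,d)[0].reshape(-1,2)
def shot(name,fn):
    T=tool(); im=camera(name); cv2.imwrite(f"pics/{fn}.png",im[:,:,::-1]); C=cam(name,T)
    np.savez(f"pics/{fn}.npz",T=T); return im,C
def rect(label,name,C,z):
    s=silhouettes(label,name)
    if not s: print(label,'none'); return None
    m=s[0]['region'].astype(np.uint8); c=max(cv2.findContours(m,0,cv2.CHAIN_APPROX_NONE)[0],key=len).reshape(-1,2)
    P=back(c,z,C)[:,:2]*1000
    r=cv2.minAreaRect(P.astype(np.float32))
    print(label,round(s[0]['confidence'],2),'px',np.round(s[0]['point']),'ctr',np.round(r[0],1),'size',np.round(r[1],1),'ang',round(r[2],1)); return r
E
python3 - <<'E'
from h import *
im,C=shot('top','top1')
for l,z in (('stage',.01),('long_fence',.02),('short_fence',.02),('tile',.018),('pen',.009),('near_marker',.012),('near_cap',.012),('dish',.016),('near_vial',.06)): rect(l,'top',C,z)
E
python3 -c "
import cv2;im=cv2.imread('pics/top1.png')[130:290,150:500];cv2.imwrite('pics/crop.png',cv2.resize(im,None,fx=2.2,fy=2.2,interpolation=2))"
```

```text
stage 0.95 px [288. 211.] ctr [604.2  37.9] size [180.1 150.1] ang 76.6
long_fence 0.59 px [293. 179.] ctr [668.   25.6] size [163.2  15.4] ang 76.9
short_fence none
tile 0.77 px [287. 199.] ctr [614.3  33.9] size [82.8 61.8] ang 79.0
pen 0.49 px [375. 226.] ctr [ 528.7 -234.6] size [123.3  12.6] ang 70.3
near_marker 0.47 px [380. 176.] ctr [ 680.5 -262.3] size [128.9  18.1] ang 46.9
near_cap 0.37 px [344. 157.] ctr [ 744.8 -138.3] size [18.3 18.5] ang 89.7
dish 0.94 px [443. 238.] ctr [ 491.6 -440.4] size [75.1 72. ] ang 81.9
near_vial 0.71 px [283. 210.] ctr [601.3  33.4] size [173.7 145.3] ang 76.5
```

View pics/crop.png

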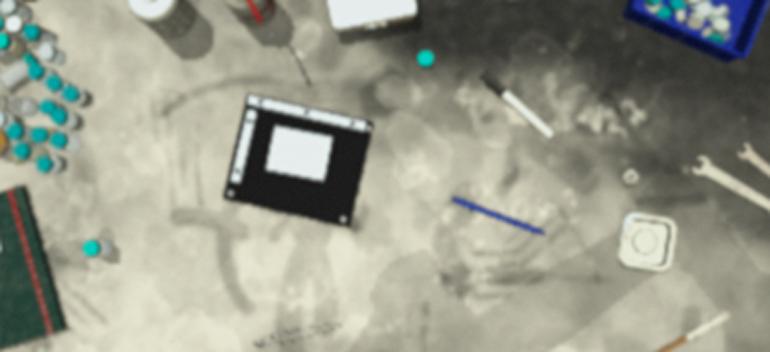

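Emit:
step_arm(rows=[-1.5,0.8,0.1,-0.03,0,-5,2.8,0.4,-0.1,0,-10,5.6,0.8,-0.2,0,-15.5,8.7,1.2,-0.3,0,-21,11.7,1.7,-0.4,0,-26.5,14.8,2.1,-0.5,0,-32,17.9,2.6,-0.6,0,-37.5,21,3,-0.7,0,-41.5,23.2,3.3,-0.79,0,-43.6,24.4,3.5,-0.83,0])

```text
clock: 1.9
eef_pos: [0.5514, -0.1773, 0.2211]
eef_rot: [0.0, -0.58, 0.815, 0.0]
ft_force: [0.6, 0.0, -0.2]
width: 0.0859
```

Emit:
step_arm(rows=[0,0,0,0,0,0,0,0,0,0])

```text
clock: 2.15
eef_pos: [0.5496, -0.1806, 0.2214]
eef_rot: [-0.0, -0.577, 0.817, 0.0]
ft_force: [-0.2, -0.4, -0.0]
width: 0.0856
```

Run:
```python
from h import *
im,C=shot('wrist','w1')
for l,z in (('stage',.01),('long_fence',.02),('short_fence',.02),('tile',.018),('pen',.009),('near_marker',.012),): rect(l,'wrist',C,z)
print(status.get_obs()['q'],tool())
```

```text
stage 0.96 px [349. 317.] ctr [602.   27.2] size [168.6 150.7] ang 77.2
long_fence 0.92 px [276. 331.] ctr [660.5 -10.5] size [104.2  15.8] ang 76.4
short_fence none
tile 0.68 px [327. 347.] ctr [612.9  28.8] size [80.7 59.5] ang 78.9
pen 0.95 px [322. 104.] ctr [ 527.3 -239.5] size [137.4   9.9] ang 70.1
near_marker 0.62 px [166. 131.] ctr [ 679.2 -264.5] size [128.5  15.2] ang 47.2
[-3.78390080e-02  3.33799774e-01 -1.60636251e-01 -3.24499071e-05
 -1.07617943e+00 -3.02289104e-01] [[-3.33622379e-01 -9.42706781e-01  1.81824355e-04  5.49968641e-01]
 [-9.42706795e-01  3.33622388e-01  2.16979262e-05 -1.80726880e-01]
 [-8.11154578e-05 -1.64168141e-04 -9.99999983e-01  2.21456360e-01]
 [ 0.00000000e+00  0.00000000e+00  0.00000000e+00  1.00000000e+00]]
```

View pics/w1.png

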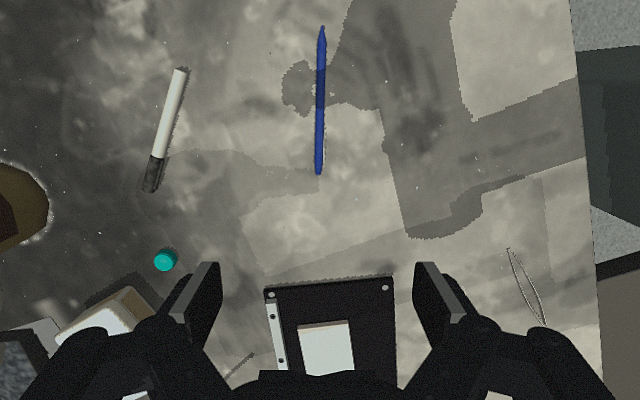

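Emit:
step_arm(rows=[-1.5,0,0,0,0,-5.5,0.1,0,0,0,-11,0.2,0,0,0,-16.5,0.3,0,0,0,-21.5,0.4,0,0,0,-24.5,0.5,0,0,0,-25.3,0.5,0,0,0,-25.3,0.5,0,0,0,-25.3,0.5,0,0,0])

```text
clock: 3.62
eef_pos: [0.6294, 0.0593, 0.2214]
eef_rot: [-0.0, -0.577, 0.817, 0.0]
ft_force: [-0.1, -0.3, -0.5]
width: 0.0853
```

Run:
```python
from h import *
im,C=shot('wrist','w2')
for l,z in (('stage',.01),('long_fence',.02),('short_fence',.02),('tile',.018),('near_vial',.03)): rect(l,'wrist',C,z)
```

```text
stage 0.88 px [353. 119.] ctr [604.9  38. ] size [181.3 150.8] ang 77.0
long_fence 0.65 px [266. 143.] ctr [668.7  24.6] size [164.4  14.8] ang 76.4
short_fence 0.9 px [341. 217.] ctr [623.7 110. ] size [14.8 99.3] ang 77.0
tile none
near_vial 0.86 px [505. 319.] ctr [485.1 292.3] size [20.2 58.8] ang 28.9
```

View pics/w2.png

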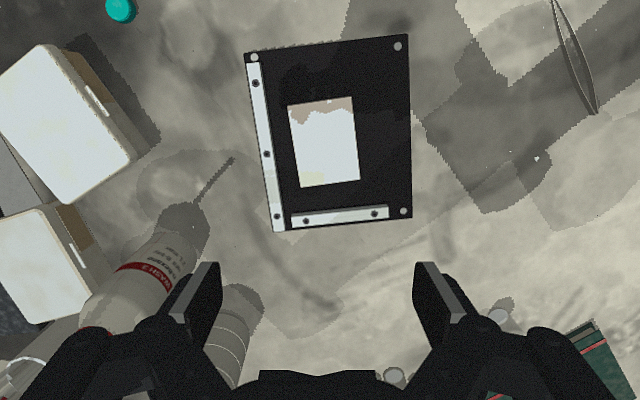

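```bash
cat > seg.py <<'E'
from h import *
def seg(fn,cam='wrist',thr=100):
    im=cv2.imread(f'pics/{fn}.png'); C=cam_(fn,cam)
    # rectify stage-plane at z=.018..: 2px/mm around the stage
    return im,C
def cam_(fn,name): return cam(name,np.load(f'pics/{fn}.npz')['T'])
def ortho(fn,z,name='wrist',x=(500,720),y=(-80,160),s=3):
    # image: rows = x decreasing, cols = y decreasing
    im=cv2.imread(f'pics/{fn}.png'); C=cam_(fn,name)
    xs=np.arange(x[1],x[0],-1/s); ys=np.arange(y[1],y[0],-1/s)
    X,Y=np.meshgrid(xs,ys,indexing='ij')
    p=proj(np.c_[X.ravel()/1e3,Y.ravel()/1e3,np.full(X.size,z)],C).astype(np.float32)
    return cv2.remap(im,p[:,0].reshape(X.shape),p[:,1].reshape(X.shape),1)
E
python3 - <<'E'
from seg import *
o=ortho('w2',.018); cv2.imwrite('pics/o2.png',o)
g=cv2.cvtColor(o,6); m=(g>95).astype(np.uint8)
m=cv2.morphologyEx(m,cv2.MORPH_OPEN,np.ones((5,5)))
n,l,st,ce=cv2.connectedComponentsWithStats(m)
for i in range(1,n):
    if st[i,4]<1500: continue
    pts=np.argwhere(l==i); P=np.c_[720-pts[:,0]/3,160-pts[:,1]/3].astype(np.float32)
    print(st[i],cv2.minAreaRect(P))
E
```

```text
[     0      0    720    660 244698] ((610.1666870117188, 40.166664123535156), (239.66665649414062, 219.66665649414062), 90.0)
[   93   137   105   301 11289] ((624.34814453125, 111.58482360839844), (13.506693840026855, 101.1262435913086), 76.88131713867188)
[  240   207   270   222 43676] ((614.0897827148438, 35.11537551879883), (80.66917419433594, 60.92672348022461), 78.68988037109375)
```

View pics/o2.png

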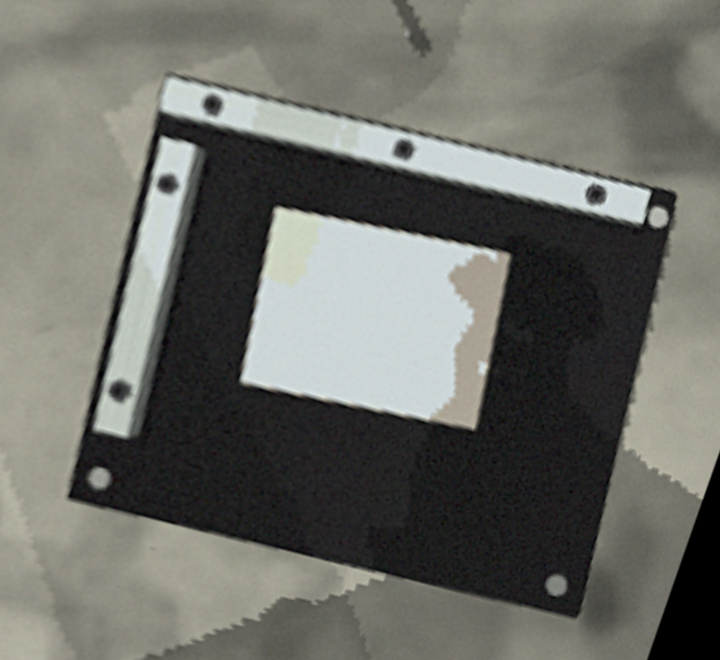

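Emit:
step_arm(rows=[2,0,0,0,0,7,0,1,0,0,12.5,-0.1,2,0.01,0,18,-0.2,4,0.01,0,23.5,-0.2,6,0.01,0,28.5,-0.3,8,0.01,0,32.5,-0.3,9.5,0.01,0,34.5,-0.3,10,0.01,0,34.8,-0.3,10,0.01,0,34.8,-0.3,10,0.01,0])

```text
clock: 5.18
eef_pos: [0.5174, -0.2688, 0.1221]
eef_rot: [0.0, -0.574, 0.819, -0.001]
ft_force: [-0.1, -0.9, -0.4]
width: 0.0854
```

Run:
```python
from h import *
im,C=shot('wrist','w3')
r=rect('pen','wrist',C,.009)
T=tool(); print(T[:3,3],np.degrees(np.arctan2(T[1,0],T[0,0])))
```

```text
pen none
[ 0.51761918 -0.26820782  0.12201372] -109.90434684282894
```

View pics/w3.png

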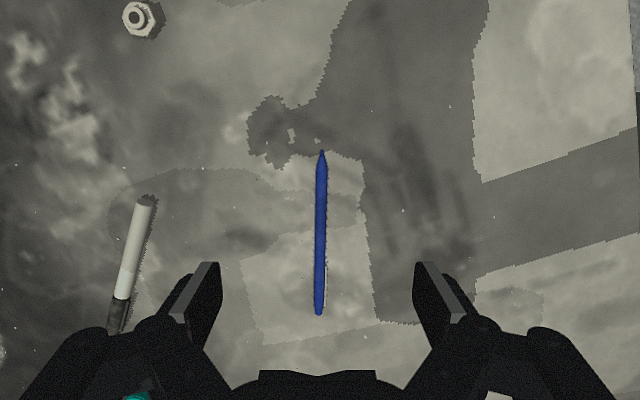

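Run:
```python
from seg import *
im=cv2.imread('pics/w3.png').astype(int); C=cam_('w3','wrist'); T=np.load('pics/w3.npz')['T']
m=((im[:,:,0]-im[:,:,2]>35)&(im[:,:,0]-im[:,:,1]>25)); p=np.argwhere(m)[:,::-1]; p=p[(abs(p[:,0]-320)<25)]
P=back(p,.006,C)[:,:2]*1e3; r=cv2.minAreaRect(P.astype(np.float32)); print(r)
print('in tool',(np.linalg.inv(T)@np.r_[np.array(r[0])/1e3,0,1])*100)
print(proj([[*(T[:2,3]),.006]],C))
```

```text
((526.9232788085938, -239.66079711914062), (138.6348876953125, 8.187341690063477), 69.11832427978516)
in tool [ -3.06261809   0.1163409   12.20589766 100.        ]
[[318.44462286 201.80332616]]
```

Emit:
step_arm(rows=[0,0.1,1,0.01,0,0,0.1,3,0.01,0,0,0.1,5.5,0.01,0,0,0.1,7.5,0.01,0,0,0.1,8.8,0.01,0,0,0.1,9.3,0.01,0,0,0.1,9.4,0.01,0,0,0.1,9.4,0.01,0])

```text
clock: 6.28
eef_pos: [0.5164, -0.2688, 0.0279]
eef_rot: [0.0, -0.57, 0.822, -0.001]
ft_force: [0.4, -0.4, 0.7]
width: 0.0856
```

Emit:
step_arm(rows=[0,0,0,0,150,0,0,0,0,200,0,0,0,0,230,0,0,0,0,255,0,0,0,0,255,0,0,0,0,255,0,0,0,0,255,0,0,0,0,255], force=60)

```text
clock: 7.28
eef_pos: [0.516, -0.2688, 0.0276]
eef_rot: [0.0, -0.57, 0.822, -0.0]
ft_force: [0.1, 0.9, 3.4]
width: 0.0064
```

Emit:
step_arm(rows=[0,0,0,0,255,0,0,0,0,255])

```text
clock: 7.52
eef_pos: [0.516, -0.2688, 0.0276]
eef_rot: [0.0, -0.57, 0.822, -0.0]
ft_force: [-1.3, 0.7, 5.5]
width: 0.0061
```

Run:
```python
from h import *
im,C=shot('wrist','w4'); im,C=shot('scene','s4')
im=cv2.imread('pics/s4.png')
p=proj([[.516,-.269,.03]],C)[0].astype(int); print(p)
x,y=p; cv2.imwrite('pics/s4c.png',cv2.resize(im[max(0,y-60):y+60,max(0,x-80):x+80],None,fx=4,fy=4,interpolation=2))
```

```text
[383 189]
```

View pics/w4.png

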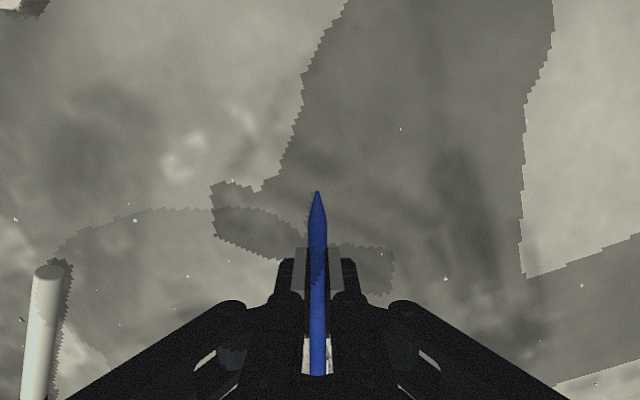

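View pics/s4c.png

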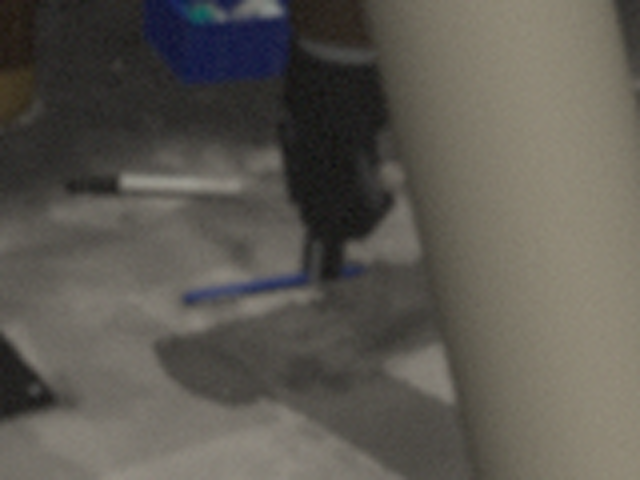

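Emit:
step_arm(rows=[0,0,-0.3,0,255,0,0,-1,0,255,0,0,-2.5,0,255,0,0,-4.5,0,255,0,0,-6,0,255,0,0,-6.5,0,255,0,0,-6.5,0,255,0,0,-6.5,0,255])

```text
clock: 8.62
eef_pos: [0.5154, -0.2686, 0.0916]
eef_rot: [-0.0, -0.569, 0.822, 0.001]
ft_force: [0.1, -0.4, -0.6]
width: 0.0066
```

Run:
```python
from h import *
im,C=shot('wrist','w5'); im,C=shot('scene','s5')
T=tool();im=cv2.imread('pics/s5.png')
p=proj([T[:3,3]],C)[0].astype(int); print(p)
x,y=p; cv2.imwrite('pics/s5c.png',cv2.resize(im[max(0,y-60):y+60,max(0,x-80):x+80],None,fx=4,fy=4,interpolation=2))
```

```text
[385 169]
```

View pics/w5.png

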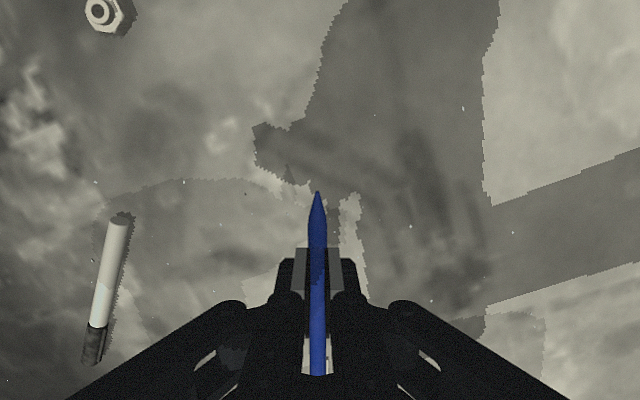

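View pics/s5c.png

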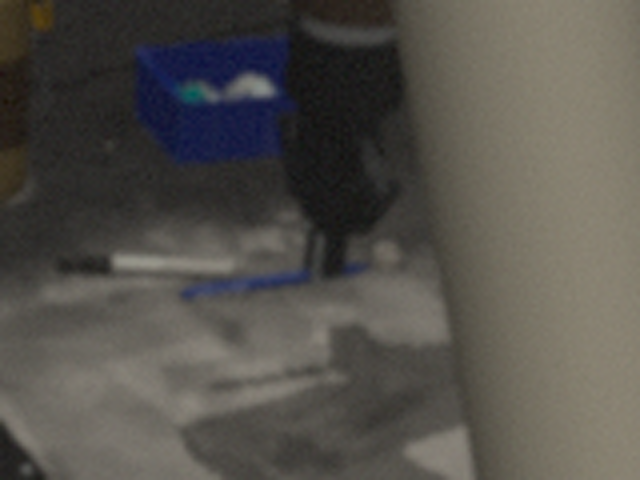

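```bash
cat > pentool.py <<'E'
from seg import *
def pt(fn,z=.0231-.0015,show=True):
    im=cv2.imread(f'pics/{fn}.png').astype(int); T=np.eye(4)
    T[:3,:3]=np.diag([1,-1,-1]); T0=T
    C=cam('wrist',T0)
    m=((im[:,:,0]-im[:,:,2]>35)&(im[:,:,0]-im[:,:,1]>25)); p=np.argwhere(m)[:,::-1]; p=p[(abs(p[:,0]-320)<30)&(p[:,1]<370)]
    P=back(p,-z,C)*[1,-1,1]*1e3
    x=P[:,0]; 
    xs=np.arange(x.min()+18,x.max()-18,3) ; mid=[np.mean([P[abs(x-a)<2,1].min(),P[abs(x-a)<2,1].max()]) for a in xs]
    k=np.polyfit(xs,mid,1); print(fn,'tip x',x.max(),'range',x.min(),'y=%.4f x+%.2f'%tuple(k)); return k
E
python3 -c "
from pentool import *
pt('w4');pt('w5')"
```

```text
w4 tip x 38.57702361965584 range -61.40278314547146 y=0.0003 x+-0.91
w5 tip x 38.57702361965584 range -61.40278314547146 y=0.0016 x+-0.91
```

Emit:
step_arm(rows=[-1.5,0.3,0,-0.01,255,-5,1,0,-0.03,255,-9.5,1.9,0,-0.05,255,-14,2.8,0,-0.07,255,-18.5,3.8,0,-0.1,255,-22,4.5,0,-0.12,255,-24,4.9,0,-0.13,255,-24.7,5,0,-0.13,255,-24.7,5,0,-0.13,255,-24.7,5,0,-0.13,255])

```text
clock: 9.98
eef_pos: [0.5556, -0.0209, 0.0922]
eef_rot: [-0.0, -0.621, 0.784, 0.0]
ft_force: [0.3, 0.2, -0.3]
width: 0.0069
```

```bash
cat > st.py <<'E'
from h import *
c=np.array([.6793,.0925]); a=np.radians(-13.2); X=np.array([np.cos(a),np.sin(a)]); Y=np.array([-X[1],X[0]])
def where():
    T=tool(); s=status.get_obs(); d=T[:2,3]-c
    print('clk',round(s['clock'],2),'corner-frame TCP',np.round([d@X*1e3,d@Y*1e3],1),'z',round(T[2,3]*1e3,1),'toolx rel stage -y deg',round(np.degrees(np.arctan2(T[1,0],T[0,0]))+103.2,2),'F in stage',np.round([s['ft_force'][:2]@X,s['ft_force'][:2]@Y,s['ft_force'][2]],1),'w',s['width'])
E
python3 - <<'E'
from st import *
where(); im,C=shot('wrist','w6'); im,C=shot('top','t6'); im=cv2.imread('pics/t6.png')[130:290,200:420]; cv2.imwrite('pics/t6c.png',cv2.resize(im,None,fx=3.5,fy=3.5,interpolation=2))
E
```

```text
clk 9.97 corner-frame TCP [ -94.6 -138.6] z 92.2 toolx rel stage -y deg -0.01 F in stage [ 0.2  0.2 -0.3] w 0.006875549385808124
```

View pics/t6c.png

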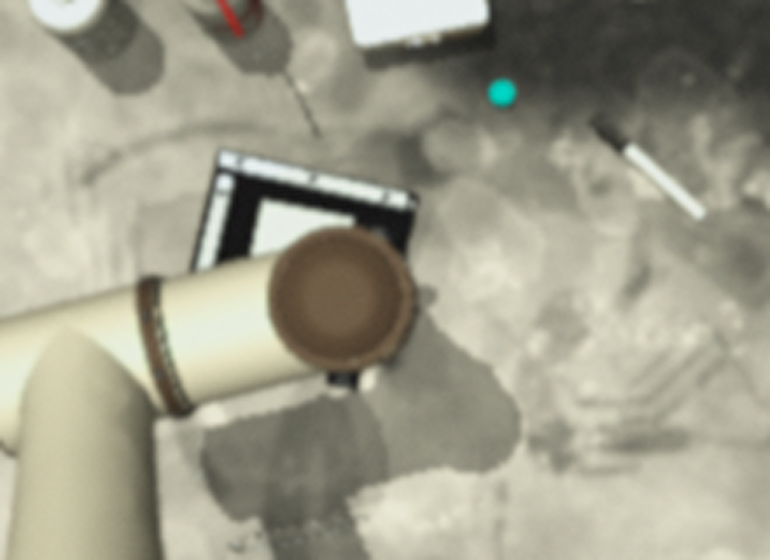

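View pics/w6.png

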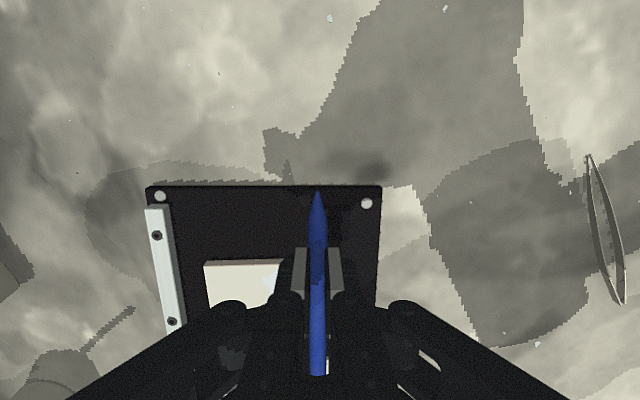

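Emit:
step_arm(rows=[0.3,0,0.8,0,255,0.35,0,2.3,0,255,0.35,0,3.8,0,255,0.35,0,4.8,0,255,0.35,0,5.2,0,255,0.35,0,5.2,0,255,0.35,0,5.2,0,255])

```text
clock: 10.95
eef_pos: [0.5554, -0.0232, 0.0407]
eef_rot: [0.0, -0.622, 0.783, -0.0]
ft_force: [-0.2, 0.6, 0.6]
width: 0.0065
```

Run:
```python
from st import *
where(); im,C=shot('wrist','w7'); im,C=shot('scene','s7'); im=cv2.imread('pics/s7.png')[180:260,200:340]; cv2.imwrite('pics/s7c.png',cv2.resize(im,None,fx=5,fy=5,interpolation=2))
```

```text
clk 10.95 corner-frame TCP [ -94.2 -140.9] z 40.7 toolx rel stage -y deg 0.09 F in stage [-0.4  0.6  0.6] w 0.006481691427854102
```

View pics/s7c.png

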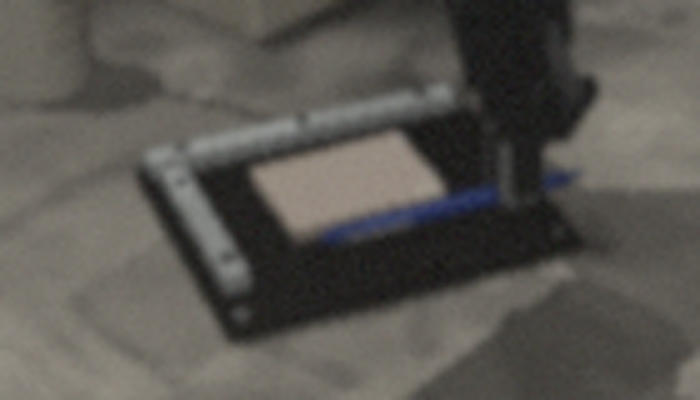

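View pics/w7.png

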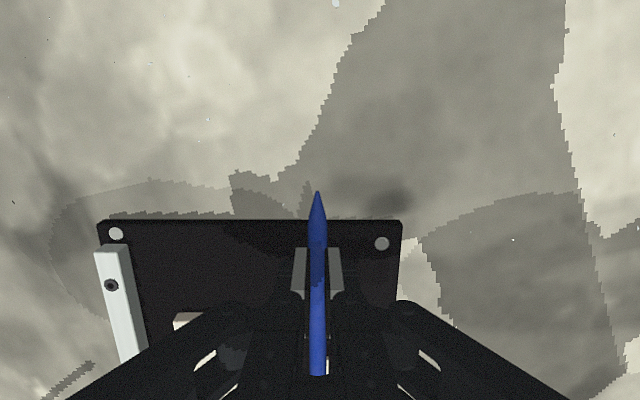

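Emit:
step_arm(rows=[0,-0.3,0,0,255,0,-0.7,0,0,255,0,-1,0,0,255,0,-1.2,0,0,255,0,-1.4,0,0,255,0,-1.6,0,0,255,0,-1.8,0,0,255,0,-2,0,0,255,0,-2.2,0,0,255,0,-2.3,0,0,255])

```text
clock: 12.3
eef_pos: [0.5776, -0.0286, 0.0403]
eef_rot: [0.0, -0.622, 0.783, -0.0]
ft_force: [-0.9, 0.1, -0.3]
width: 0.0066
```

Run:
```python
from st import *
where(); im,C=shot('scene','s8'); im=cv2.imread('pics/s8.png')[180:260,200:340]; cv2.imwrite('pics/s8c.png',cv2.resize(im,None,fx=5,fy=5,interpolation=2))
```

```text
clk 12.3 corner-frame TCP [ -71.4 -141.1] z 40.3 toolx rel stage -y deg 0.08 F in stage [-0.9 -0.1 -0.3] w 0.006608544916732918
```

View pics/s8c.png

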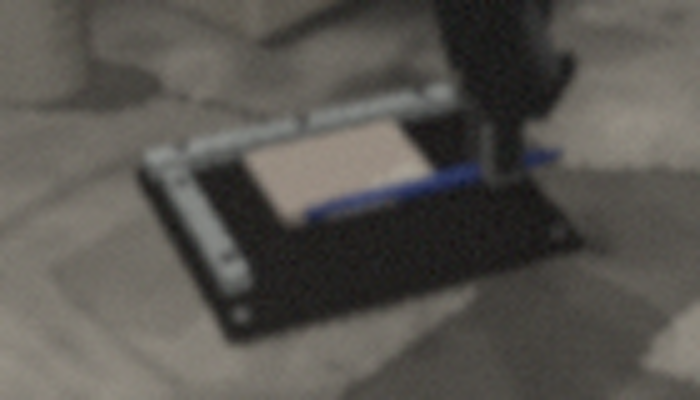

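Emit:
step_arm(rows=[0,-0.1,0,0,255,0,-0.2,0,0,255,0,-0.3,0,0,255,0,-0.35,0,0,255,0,-0.4,0,0,255])

```text
clock: 12.98
eef_pos: [0.5813, -0.0294, 0.0403]
eef_rot: [-0.0, -0.622, 0.783, 0.0]
ft_force: [-0.9, 1.4, -0.7]
width: 0.0068
```

Emit:
step_arm(rows=[0,-0.05,0,0,255,0,-0.05,0,0,255])

```text
clock: 13.22
eef_pos: [0.5819, -0.0296, 0.0403]
eef_rot: [0.0, -0.622, 0.783, -0.0]
ft_force: [-0.1, -0.4, 0.6]
width: 0.0064
```

Emit:
step_arm(rows=[0,-0.05,0,0,255,0,-0.05,0,0,255])

```text
clock: 13.48
eef_pos: [0.5824, -0.0296, 0.0403]
eef_rot: [0.0, -0.622, 0.783, -0.0]
ft_force: [-0.6, 0.0, 0.3]
width: 0.0063
```

Emit:
step_arm(rows=[0,-0.05,0,0,255,0,-0.05,0,0,255])

```text
clock: 13.72
eef_pos: [0.5828, -0.0298, 0.0403]
eef_rot: [0.0, -0.622, 0.783, -0.0]
ft_force: [-0.1, 0.2, -0.4]
width: 0.0065
```

Emit:
step_arm(rows=[0,-0.05,0,0,255,0,-0.05,0,0,255])

```text
clock: 13.98
eef_pos: [0.5834, -0.0299, 0.0403]
eef_rot: [0.0, -0.622, 0.783, -0.0]
ft_force: [-0.2, 0.4, -0.7]
width: 0.0062
```

Run:
```python
from st import *
where(); im,C=shot('wrist','w9'); im,C=shot('scene','s9'); im=cv2.imread('pics/s9.png')[180:260,200:340]; cv2.imwrite('pics/s9c.png',cv2.resize(im,None,fx=5,fy=5,interpolation=2))
```

```text
clk 13.97 corner-frame TCP [ -65.5 -141.1] z 40.3 toolx rel stage -y deg 0.08 F in stage [-0.3  0.3 -0.7] w 0.006229622503682154
```

View pics/s9c.png

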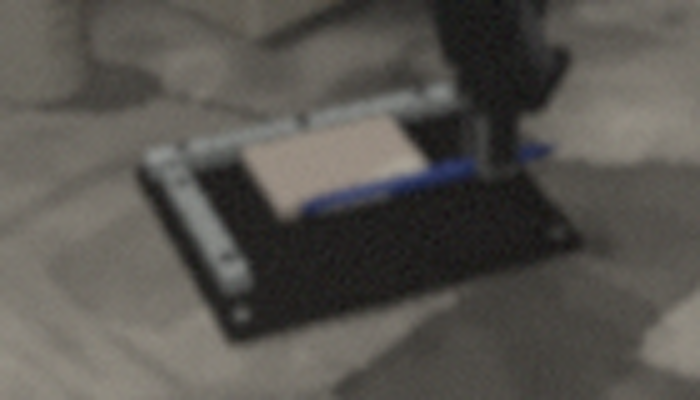

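Emit:
step_arm(rows=[0,-0.05,0,0,255,0,-0.1,0,0,255])

```text
clock: 14.32
eef_pos: [0.584, -0.0301, 0.0402]
eef_rot: [-0.0, -0.622, 0.783, 0.0]
ft_force: [-2.1, 1.3, -0.1]
width: 0.0064
```

Emit:
step_arm(rows=[0,-0.05,0,0,255,0,-0.05,0,0,255])

```text
clock: 14.58
eef_pos: [0.5841, -0.0302, 0.0402]
eef_rot: [-0.001, -0.622, 0.783, 0.0]
ft_force: [-3.1, 0.9, 1.3]
width: 0.0066
```

Emit:
step_arm(rows=[0,-0.05,0,0,255,0,-0.05,0,0,255])

```text
clock: 14.82
eef_pos: [0.5844, -0.0303, 0.0401]
eef_rot: [-0.001, -0.622, 0.783, 0.001]
ft_force: [-3.3, 3.6, 1.0]
width: 0.0066
```

Emit:
step_arm(rows=[0,-0.05,0,0,255,0,-0.05,0,0,255])

```text
clock: 15.08
eef_pos: [0.5845, -0.0304, 0.04]
eef_rot: [-0.001, -0.622, 0.783, 0.001]
ft_force: [-4.5, 2.9, 2.5]
width: 0.0064
```

Emit:
step_arm(rows=[0,-0.05,0,0,255,0,-0.05,0,0,255])

```text
clock: 15.32
eef_pos: [0.5846, -0.0305, 0.0399]
eef_rot: [-0.001, -0.622, 0.783, 0.001]
ft_force: [-6.2, 2.7, 2.2]
width: 0.0066
```

Run:
```python
from st import *
where(); im,C=shot('wrist','w10'); where(); im,C=shot('scene','s10'); where(); im=cv2.imread('pics/s10.png')[180:260,200:340]; cv2.imwrite('pics/s10c.png',cv2.resize(im,None,fx=5,fy=5,interpolation=2))
from pentool import pt
pt('w7');pt('w10')
```

```text
clk 15.32 corner-frame TCP [ -64.1 -141.4] z 39.9 toolx rel stage -y deg 0.08 F in stage [-6.7  1.3  2.2] w 0.006632246016740406
clk 15.38 corner-frame TCP [ -64.1 -141.3] z 39.9 toolx rel stage -y deg 0.08 F in stage [-4.9  2.1  2.9] w 0.0064000027886572846
clk 15.43 corner-frame TCP [ -64.1 -141.3] z 39.9 toolx rel stage -y deg 0.08 F in stage [-6.8  1.6  2.4] w 0.00648389603842261
w7 tip x 38.67789762827627 range -61.29682393474438 y=0.0010 x+-0.73
w10 tip x 39.13732416825037 range -61.29882751390368 y=-0.0121 x+-0.75
```

View pics/s10c.png

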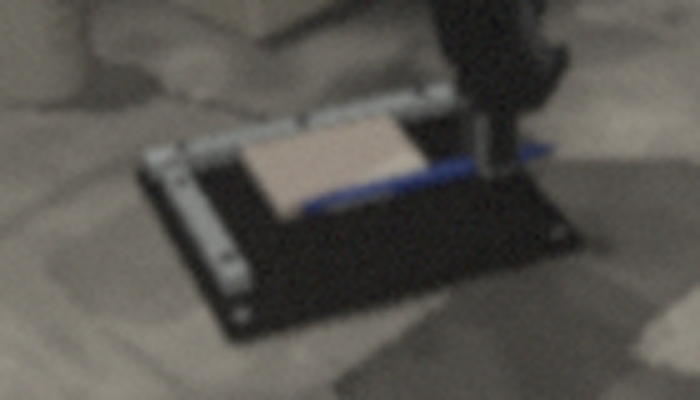

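Emit:
step_arm(rows=[0,0.05,0,0.01,255,0,0.05,0,0.01,255,0,0.05,0,0.015,255])

```text
clock: 15.8
eef_pos: [0.5842, -0.0304, 0.0399]
eef_rot: [-0.001, -0.616, 0.788, 0.001]
ft_force: [-4.9, 2.7, 2.6]
width: 0.0066
```

Emit:
step_arm(rows=[0,0,0,0.01,255,0,0,0,0.01,255])

```text
clock: 16.05
eef_pos: [0.5841, -0.0303, 0.0398]
eef_rot: [-0.002, -0.612, 0.791, 0.001]
ft_force: [-5.3, 2.7, 2.2]
width: 0.0067
```

Run:
```python
from st import *
where(); im,C=shot('wrist','w11'); where(); print(status.get_obs()['moment'])
from pentool import pt
pt('w11')
```

```text
clk 16.05 corner-frame TCP [ -64.6 -141.3] z 39.8 toolx rel stage -y deg -1.31 F in stage [-5.8  1.4  2.2] w 0.006700769197723525
clk 16.1 corner-frame TCP [ -64.6 -141.3] z 39.8 toolx rel stage -y deg -1.3 F in stage [-6.5  0.5  2.4] w 0.006599845464200691
[1.02272573 1.69378826 0.39304046]
w11 tip x 39.12095697044494 range -61.317565969852716 y=-0.0199 x+-0.78
```

Emit:
step_arm(rows=[0,0.2,0,0,255,0,0.7,0,0,255,0,1.3,0,0,255,0,1.5,-0.5,0,255,0,1.5,-2.5,0,255,1,0.5,-5.5,0,255,3,-1,-8.5,0,255,5.5,-2.5,-11,0,255,7,-3.2,-12.5,0,255,7.6,-3.4,-13,0,255])

```text
clock: 17.35
eef_pos: [0.6003, -0.1134, 0.1718]
eef_rot: [0.001, -0.611, 0.791, -0.001]
ft_force: [0.1, 0.3, 0.3]
width: 0.0068
```

Emit:
step_arm(rows=[0,0,0,0,255,0,0,0,0,255])

```text
clock: 17.6
eef_pos: [0.599, -0.112, 0.1695]
eef_rot: [-0.001, -0.612, 0.791, 0.001]
ft_force: [-1.2, -0.1, 0.3]
width: 0.0066
```

Run:
```python
from st import *
where(); im,C=shot('wrist','w12'); 
from pentool import pt,ortho
pt('w12'); cv2.imwrite('pics/o12.png',ortho('w12',.018))
```

```text
clk 17.6 corner-frame TCP [ -31.5 -217.4] z 169.5 toolx rel stage -y deg -1.33 F in stage [-1.1 -0.4  0.3] w 0.006596068992590281
w12 tip x 38.660777821596675 range -61.31449534719767 y=0.0003 x+-0.80
```

View pics/w12.png

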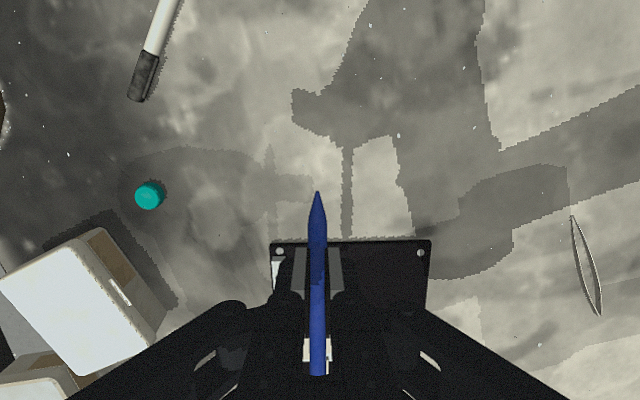

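View pics/o12.png

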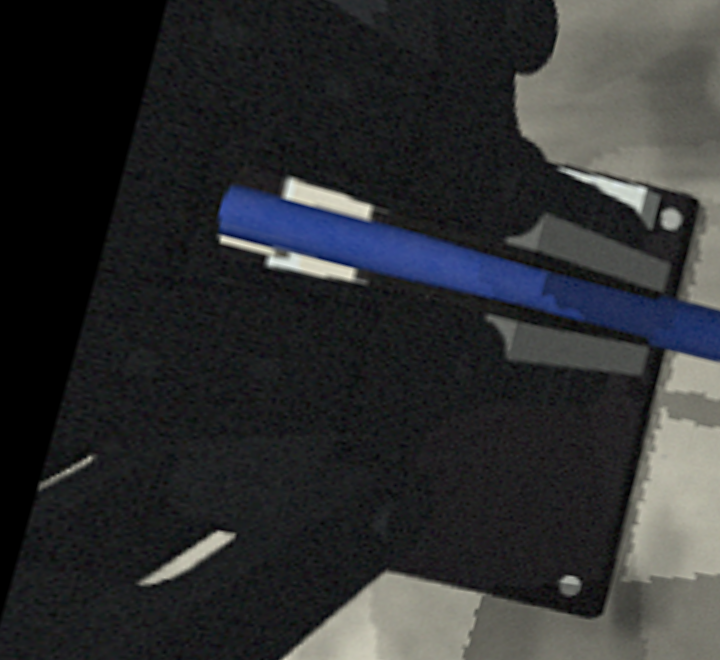

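Run:
```python
from st import *
im,C=shot('top','t12'); im,C=shot('scene','s12')
a=cv2.imread('pics/t12.png')[160:250,220:340]; b=cv2.imread('pics/s12.png')[180:260,200:340]
cv2.imwrite('pics/c12.png',np.vstack([cv2.resize(a,(600,450)),cv2.resize(b,(600,343))])[:600])
cv2.imwrite('pics/c12.png',np.hstack([cv2.resize(a,(400,300),interpolation=2),cv2.resize(b,(400,228),interpolation=2) if 0 else cv2.copyMakeBorder(cv2.resize(b,(400,228),interpolation=2),0,72,0,0,0)]))
```

```text
(no output)
```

View pics/c12.png

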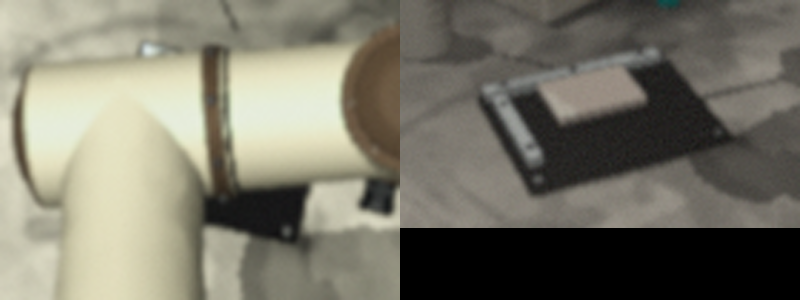

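```bash
cat > chk.py <<'E'
from seg import *
from st import c,X,Y
def chk(fn,name='scene',lo=110):
    C=cam_(fn,name); im=cv2.imread(f'pics/{fn}.png')
    # ortho in corner frame: cols=y from +20 to -140, rows = x +20 .. -110
    s=4; xs=np.arange(20,-110,-1/s); ys=np.arange(20,-140,-1/s); A,B=np.meshgrid(xs,ys,indexing='ij')
    W=c[None]+(A.ravel()[:,None]*X+B.ravel()[:,None]*Y)/1e3
    p=proj(np.c_[W,np.full(A.size,.018)],C).astype(np.float32)
    o=cv2.remap(im,p[:,0].reshape(A.shape),p[:,1].reshape(A.shape),1)
    cv2.imwrite(f'pics/{fn}_o.png',o); return o
E
python3 -c "
from chk import *
chk('s12'); cv2.imwrite('pics/s7o.png',chk('s7'))"
```

```text
(no output)
```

View pics/s12_o.png

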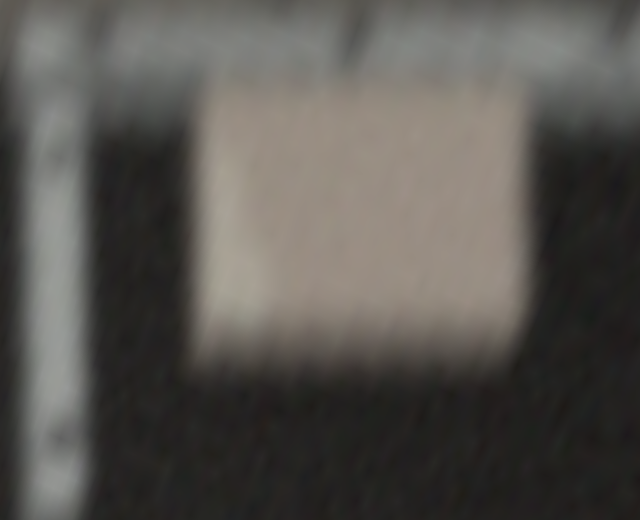

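Emit:
step_arm(rows=[0.1,0,1,-0.01,255,0.2,0.1,3.5,-0.02,255,0.3,0.1,6.5,-0.023,255,0.3,0.15,9.5,-0.023,255,0.3,0.15,11.8,-0.023,255,0.3,0.15,12.8,-0.023,255,0.3,0.15,12.95,-0.023,255,0.3,0.15,12.95,-0.023,255,0.3,0.15,12.95,-0.023,255])

```text
clock: 18.88
eef_pos: [0.598, -0.115, 0.0418]
eef_rot: [0.001, -0.621, 0.784, -0.001]
ft_force: [0.1, 0.1, 0.5]
width: 0.0063
```

Run:
```python
from st import *
where(); im,C=shot('scene','s13'); im=cv2.imread('pics/s13.png')[180:260,200:340]; cv2.imwrite('pics/s13c.png',cv2.resize(im,None,fx=5,fy=5,interpolation=2))
```

```text
clk 18.88 corner-frame TCP [ -31.8 -220.6] z 41.8 toolx rel stage -y deg -0.02 F in stage [0.1 0.1 0.5] w 0.006281383941154569
```

View pics/s13c.png

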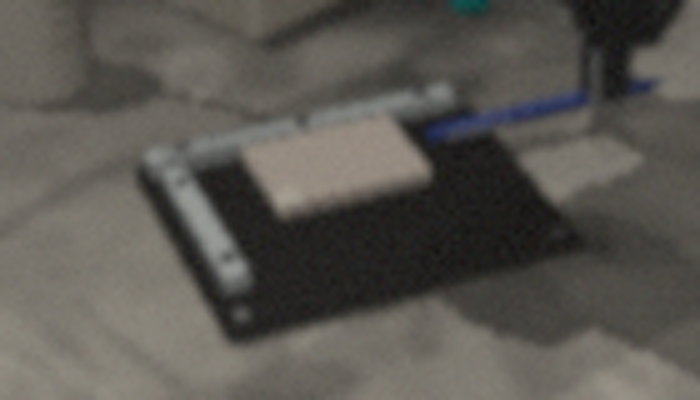

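Emit:
step_arm(rows=[-0.2,0.1,0.1,0,255,-0.5,0.1,0.15,0,255,-0.8,0.1,0.15,0,255,-1.1,0.1,0.15,0,255,-1.4,0.09,0.15,0,255,-1.7,0.08,0.15,0,255,-2,0.07,0.15,0,255,-2.3,0.06,0.15,0,255,-2.6,0.05,0.15,0,255,-2.8,0.04,0.15,0,255])

```text
clock: 20.18
eef_pos: [0.6032, -0.0876, 0.0392]
eef_rot: [-0.0, -0.621, 0.784, 0.0]
ft_force: [-1.3, -1.5, 0.4]
width: 0.0063
```

Run:
```python
from st import *
where(); im,C=shot('scene','s14'); im=cv2.imread('pics/s14.png')[180:260,200:340]; cv2.imwrite('pics/s14c.png',cv2.resize(im,None,fx=5,fy=5,interpolation=2))
```

```text
clk 20.18 corner-frame TCP [ -33.  -192.7] z 39.2 toolx rel stage -y deg -0.03 F in stage [-0.9 -1.7  0.4] w 0.006253632661355549
```

View pics/s14c.png

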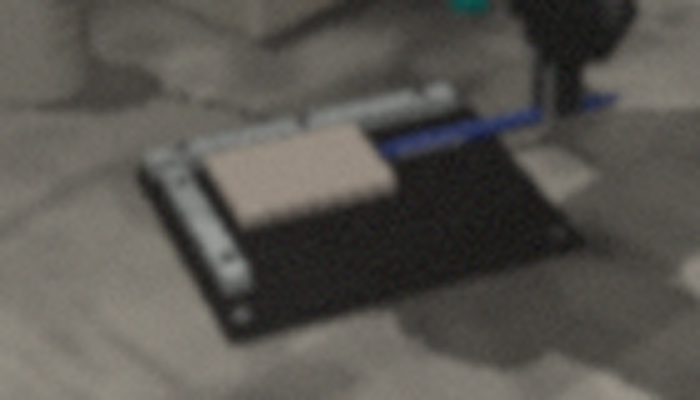

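Good; tile slides along the fence. About 12 mm remain.

Emit:
step_arm(rows=[-0.2,-0.01,-0.05,0,255,-0.4,-0.02,-0.05,0,255,-0.6,-0.02,-0.05,0,255,-0.75,-0.03,-0.05,0,255,-0.85,-0.03,-0.05,0,255,-0.92,-0.03,-0.05,0,255])

```text
clock: 20.98
eef_pos: [0.6058, -0.0788, 0.0398]
eef_rot: [0.0, -0.621, 0.784, -0.0]
ft_force: [-0.9, 0.1, -0.1]
width: 0.0062
```

Emit:
step_arm(rows=[-0.05,0,0,0,255,-0.1,0,0,0,255])

```text
clock: 21.22
eef_pos: [0.606, -0.0779, 0.0398]
eef_rot: [0.0, -0.621, 0.784, -0.0]
ft_force: [-1.3, -0.8, -1.0]
width: 0.0065
```

Emit:
step_arm(rows=[-0.05,0,0,0,255,-0.1,0,0,0,255])

```text
clock: 21.48
eef_pos: [0.6062, -0.0769, 0.0398]
eef_rot: [0.0, -0.621, 0.784, -0.0]
ft_force: [-0.0, -0.8, 0.4]
width: 0.0064
```

Emit:
step_arm(rows=[-0.05,0,0,0,255,-0.05,0,0,0,255])

```text
clock: 21.72
eef_pos: [0.6064, -0.0763, 0.0398]
eef_rot: [0.0, -0.621, 0.784, -0.0]
ft_force: [0.8, -0.6, -0.5]
width: 0.0068
```

Emit:
step_arm(rows=[-0.05,0,0,0,255,-0.1,0,0,0,255])

```text
clock: 21.98
eef_pos: [0.6063, -0.0757, 0.0398]
eef_rot: [-0.0, -0.621, 0.784, 0.0]
ft_force: [0.3, -2.8, 0.5]
width: 0.0063
```

Emit:
step_arm(rows=[-0.05,0,0,0,255,-0.05,0,0,0,255])

```text
clock: 22.22
eef_pos: [0.6062, -0.0756, 0.0397]
eef_rot: [-0.001, -0.621, 0.784, 0.0]
ft_force: [-1.6, -5.2, 0.3]
width: 0.0066
```

Emit:
step_arm(rows=[-0.05,0,0,0,255,-0.05,0,0,0,255])

```text
clock: 22.48
eef_pos: [0.6061, -0.0755, 0.0397]
eef_rot: [-0.001, -0.621, 0.784, 0.0]
ft_force: [-1.4, -6.7, 0.9]
width: 0.0064
```

Emit:
step_arm(rows=[-0.05,0,0,0,255,-0.05,0,0,0,255])

```text
clock: 22.72
eef_pos: [0.606, -0.0754, 0.0397]
eef_rot: [-0.001, -0.621, 0.784, 0.0]
ft_force: [-1.4, -7.9, -0.5]
width: 0.0064
```

Run:
```python
from st import *
where(); im,C=shot('scene','s15')
from chk import chk
chk('s15')
```

```text
clk 22.73 corner-frame TCP [ -33.  -180.3] z 39.7 toolx rel stage -y deg -0.07 F in stage [ 0.4 -8.1 -0.5] w 0.00640963033987911
```

View pics/s15_o.png

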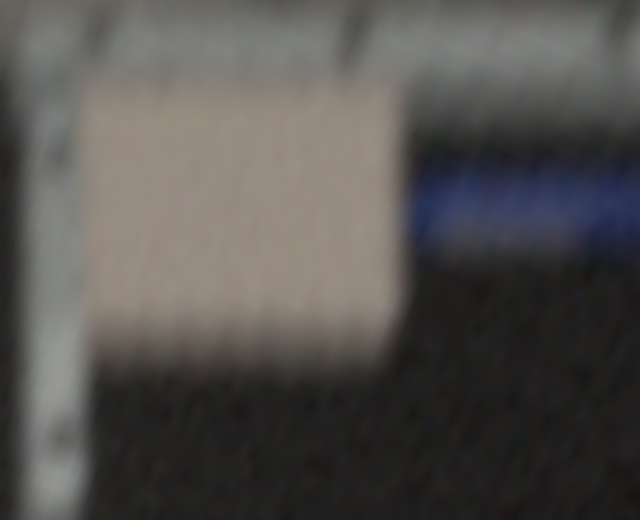

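Emit:
step_arm(rows=[0.3,0,0,0,255,1,0,0,0,255,1.5,0,-0.8,0,255,1.5,0,-3.5,0,255,0.5,0.5,-7.5,0,255,-2,1.5,-12,0,255,-6,2.5,-16,0,255,-10.5,3.5,-19,0,255,-14,4.3,-20.5,0,255,-16,4.7,-21,0,255])

```text
clock: 24.02
eef_pos: [0.598, 0.0943, 0.2517]
eef_rot: [0.002, -0.622, 0.783, -0.0]
ft_force: [0.7, 0.3, -0.5]
width: 0.0067
```

Emit:
step_arm(rows=[0,0,0,0,255,0,0,0,0,255,0,0,0,0,255])

```text
clock: 24.4
eef_pos: [0.5975, 0.0914, 0.249]
eef_rot: [-0.001, -0.62, 0.784, 0.0]
ft_force: [0.2, -0.2, -0.0]
width: 0.0067
```

Run:
```python
from st import *
where(); im,C=shot('wrist','w16')
from chk import chk
chk('w16','wrist')
```

```text
clk 24.4 corner-frame TCP [-79.3 -19.7] z 249.0 toolx rel stage -y deg -0.12 F in stage [ 0.3 -0.2 -0. ] w 0.006695937982919849
```

View pics/w16.png

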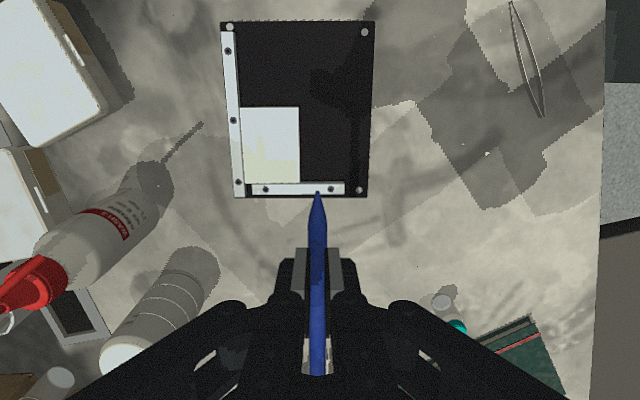

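View pics/w16_o.png

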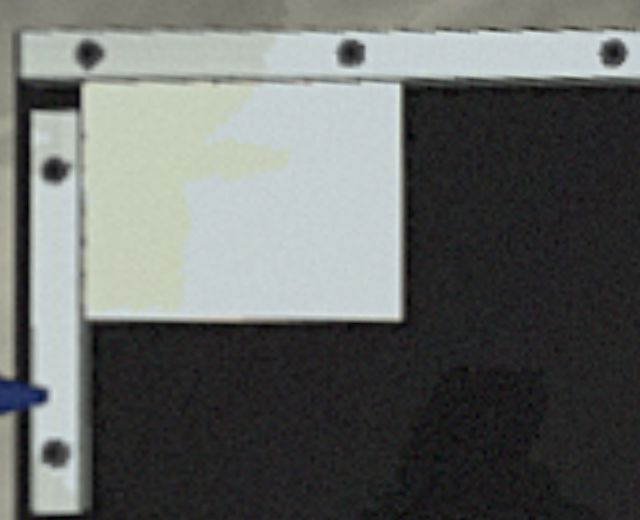

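Emit:
step_arm(rows=[1.5,0,0,0,255,5,-0.1,0.5,0,255,10,-0.1,1,0,255,15.5,-0.2,2,0,255,21,-0.2,4,0,255,26.5,-0.3,7,0,255,31.5,-0.3,10,0,255,35,-0.4,13,0,255,36.6,-0.4,15.3,0,255,36.9,-0.4,16,0,255])

```text
clock: 25.7
eef_pos: [0.5152, -0.2691, 0.0883]
eef_rot: [-0.001, -0.62, 0.785, 0.001]
ft_force: [-0.3, 0.3, 0.6]
width: 0.0062
```

Emit:
step_arm(rows=[0,0,1,0,255,0,0,2.5,0,255,0,0,4,0,255,0,0,5,0,255,0,0,5.5,0,255,0,0,5.8,0,255,0,0,5.9,0,255,0,0,5.9,0,255])

```text
clock: 26.7
eef_pos: [0.5174, -0.2677, 0.0311]
eef_rot: [0.0, -0.621, 0.784, -0.0]
ft_force: [0.2, -0.2, 0.7]
width: 0.0063
```

Emit:
step_arm(rows=[0,0,0.1,0,255,0,0,0.25,0,255,0,0,0.3,0,255,0,0,0.3,0,255])

```text
clock: 27.2
eef_pos: [0.5171, -0.2676, 0.0277]
eef_rot: [-0.0, -0.621, 0.784, 0.0]
ft_force: [0.6, 0.8, 0.3]
width: 0.0067
```

Emit:
step_arm(rows=[0,0,0,0,225,0,0,0,0,200,0,0,0,0,180,0,0,0,0,150,0,0,0,0,120,0,0,0,0,100,0,0,0,0,100])

```text
clock: 28.08
eef_pos: [0.5172, -0.2676, 0.0278]
eef_rot: [0.0, -0.621, 0.784, -0.0]
ft_force: [0.4, -0.8, 0.7]
width: 0.052
```

Emit:
step_arm(rows=[0,0,-0.5,0,100,0,0,-2,0,100,0,0,-5,0,100,0,0,-9,0,100,2,0,-12,0,100,5,0,-14,0,100,8,0,-16,0,100,10,0,-17,0,100,10,0,-17,0,100,10,0,-17,0,100])

```text
clock: 29.32
eef_pos: [0.4939, -0.3642, 0.1971]
eef_rot: [-0.0, -0.621, 0.784, 0.001]
ft_force: [-0.5, 0.1, -0.2]
width: 0.0516
```

Run:
```python
from st import *
where(); im,C=shot('wrist','w20'); im,C=shot('top','t20'); 
for l,z in (('stage',.01),('tile',.018),('pen',.009),('near_marker',.012),('near_cap',.012),('dish',.016)): rect(l,'top',C,z)
im,C=shot('scene','s20')
a=cv2.imread('pics/t20.png')[130:290,180:480]; cv2.imwrite('pics/t20c.png',cv2.resize(a,None,fx=2.6,fy=2.6,interpolation=2))
from chk import chk
chk('s20')
```

```text
clk 29.32 corner-frame TCP [ -76.2 -487. ] z 197.1 toolx rel stage -y deg -0.04 F in stage [-0.5 -0.  -0.2] w 0.05164190269849579
stage 0.68 px [294. 208.] ctr [604.4  37.9] size [183.1 154.3] ang 76.4
tile 0.69 px [278. 191.] ctr [640.6  60.6] size [79.2 59.6] ang 76.6
pen none
near_marker 0.49 px [377. 174.] ctr [ 685.2 -257.9] size [111.5  17.4] ang 44.6
near_cap 0.46 px [344. 157.] ctr [ 743.3 -138.3] size [18.3 15.4] ang 90.0
dish none
```

View pics/t20c.png

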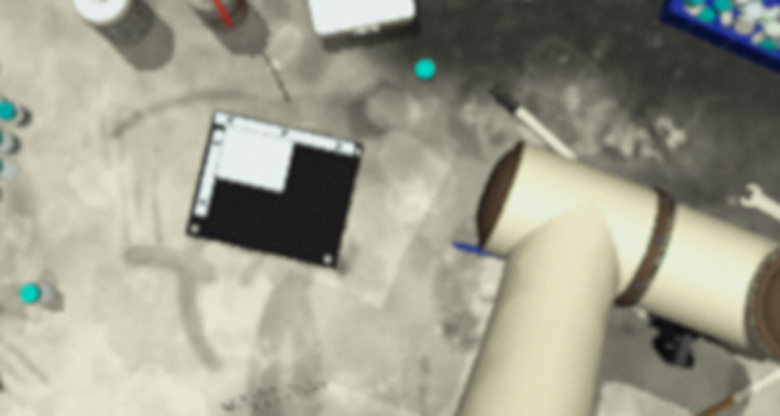

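View pics/w20.png

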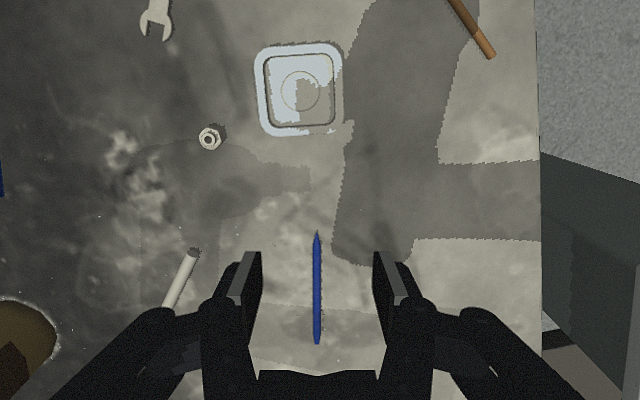

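```bash
python3 -c "
from station import *
print(status.get_obs()['clock'],sign_off())"
```

```text
the job is handed in; nothing more can be done
29.775 None
```

The tile is registered in the corner, and I handed the job in at 29.8 s; the sign-off reports no verdict.

**What I did:** I picked up the pen near its pointed end and pressed the tile flush on the long fence with its side, at about 6 N. I then slid the tile along that fence with the blunt end and pressed it on the short fence at about 8 N. Finally I laid the pen back on the worktop close to where it started, let go and lifted clear.

**Last checks:**
- **Tile:** after the last press, the wrist view showed it square with no visible gap at either fence (under about 1 mm). After the pen was released, the top camera put its centre within about 0.5 mm of home and its angle about 0.2° off square, though the calibration is only good to about 2 mm.
- **Pen:** the wrist picture shows it lying free on the worktop, well clear of the stage.
- **Forces:** wrist readings during the presses stayed at about 8 N or less, far below the 25 N limit.
- **Bystanders:** the cap was found within about 2 mm of its start.

**Missed or unclear checks:**
- The networks missed the pen and dish in the last top picture, where the arm hid part of that area. The wrist picture shows both.
- The last marker measurement differs by 6–7 mm from the first, but the arm partly covered it.
- I never measured the vial with the networks: the first attempt returned the stage instead and the wrist fit was unusable. It looks unmoved in the pictures, and the arm never went near it.

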